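# Nest the sample cups from the sloping rack

## Robot

A 6-joint arm with a two-finger parallel gripper is mounted at the origin on the work surface; the furniture and walls round the work are solid. World frame = base frame: x ahead of the robot, y to its left, z up, the work surface at z = 0. Lengths are in mm, angles in degrees, forces in N, time in s.
With the tool pointing down it reaches from about 300 to 850 mm from the base axis. Payload 4.2 kg.
Tool frame: the origin (TCP) lies midway between the tips of the shut fingers; the grasp point (between the pads) lies 19 mm behind it; z points along the fingers, y is the direction in which the jaws open and shut (so a half turn about z gives the same grasp; the last joint's range is limited). The gripper opens to 91 mm and grips with 3 to 60 N. Pads are 32 mm wide; open, the fingers measure 118 mm over their backs; the gripper's body (76 mm by 178 mm) begins 60 mm behind the grasp point.
Start: joints at [-67.208, 18.312, 89.639, -0, 72.044, -1.146], TCP at [233.312, -525.556, 213.976] pointing down, gripper open.
Joint ranges: [-177.97, 177.97], [-48.28, 115.42], [12.27, 149.76], [-77.06, 257.06], [2.81, 150.46], [-146.56, 146.56]. Speed limits (degrees/s): [147.25, 147.25, 180, 180, 180, 180].

## Interface

Orientations are given as [roll, pitch, yaw] about the fixed x, y, z axes, in that order (R = Rz(yaw) Ry(pitch) Rx(roll)).
In Python, from workcell import env gives the robot as it stands.
- The arm moves only by the shell command python3 -m jog 'ROWS' [FORCE]. ROWS is JSON, a list of rows, each an object of numbers: "dx", "dy", "dz": the shift along the world's x, y, z in m; "wx", "wy", "wz": the turn, a rotation vector about the world's x, y, z in rad; "grip": the gripper's target within -1 to 1 (shut at 1, half-way at 0, fully open at -1). In form: [{"dx": .., "dy": .., "dz": .., "wx": .., "wy": .., "wz": .., "grip": ..}, ...]. A call has 1 to 10 rows; each row shifts and turns the commanded pose from where the row before left it; what a row does not reach is not made up. A row lasts 1/10 s, in which the tool goes at most 50 mm and 8.59 degrees, less where a joint would pass 70% of its speed; a pose out of reach is approached as far as the arm can. A call with a gripper value outside its range is refused whole. The fingers move at their own pace and stop on an object; FORCE is the grip in N (left out, the last holds). Time passes only in rows, so rows that do not move let the fingers close. It gives the time, the measured TCP pose, the force and the opening at its end, in the units of the state.
- env.state(): the state, without advancing time (a new reading comes with each control period).
- env.grab_frame(name): name is "side" or "top" or "wrist"; returns the picture (420x560x3 uint8, red, green, blue); there is no depth.
- env.get_calibration(name): a dict with "fx", "fy", "cx", "cy" (pixels), "R" (3x3) and "t" (3): a world point X has camera coordinates R X + t. Camera axes: x right, y down, z forward; pixel columns grow to the right and rows downward; lengths in mm; the calibration is good to about 2 mm. A picture is of the moment at which its call begins: read the wrist's pose just before it. get_calibration takes no time and is no camera call; for the wrist camera it gives the pose at the moment of the call.
- env.job_done(): hands the job in, once; it reports no verdict.
The state is a dict: "time_s": time; "qpos": joint angles; "qvel": joint speeds; "effort": joint torques, N m; "ee_pos": TCP position; "ee_rot": TCP orientation; "force": force on the tool from outside, world axes, zero at the start; "torque": the same for the moment, N m; "gripper_width": finger opening in mm.
Only numpy, scipy, OpenCV 4.12 (cv2) and the standard library are available. Lean on these libraries where they do the work, as an engineer would, in place of code of your own. Each camera call takes 0.05 s, during which the arm holds its last target. There are 200 camera calls.

## Task

Take the two cups out of the sloping rack and nest them onto the green cup that stands on the worktop: first the blue cup into the green one, then the orange cup into the blue one, each seated fully home so that a straight upright stack of three is left standing freely. Lower them in gently, leave the green cup standing about where it is, never tip it over, and do not knock or shift the brass weight.

Things in the scene. Friction and masses are not known exactly. Their poses are not given: they have to be found in the camera images.
- green_cup: Green round hollow cup, upright and loose on the worktop. 97 high, solid below height 48, hollow above (49 deep, wall 3); outside diameter 41 at the foot, 48 at height 42, then a 45 degree shoulder to 60 at height 48, then a collar to 63 at the rim (57 inside). 70 g. Origin: centre of the underside, z up its axis to the mouth. 
- blue_cup: Blue cup of the same shape and frame as the green one; starts in either pocket of the rack, mouth up, leaning about 30 degrees with it. Fully nested, its shoulder rests on the rim below, its foot about 50 above the foot below, and 50 of its collar stays in sight.
- orange_cup: Orange cup of the same shape and frame as the green one; starts in either pocket of the rack, mouth up, leaning about 30 degrees with it. Fully nested, its shoulder rests on the rim below, its foot about 50 above the foot below, and 50 of its collar stays in sight.
- rack: fixed white two-pocket sloping rack on steel rod legs, 115 x 196 x 86 high. Origin on the worktop under its middle; y along the row, z up. The pockets lean 30 degrees from vertical towards its -x (towards the robot): their axis is (-0.5, 0, 0.866) in this frame. Each is square, 52 inside, 38 deep, walls 4; a cup foot has 2 to 5 play in it. Pull cups out 45 or more along the axis.
- pocket_0 (a point): centre of the inner floor of the rack's +y pocket (the pockets are 120 apart)
- pocket_1 (a point): centre of the inner floor of the rack's -y pocket
- tape_roll: bystander, fixed: roll of tape lying flat, diameter 81, height 19, origin under its centre
- brass_weight: loose bystander: upright dull brass cylinder, diameter 46, 137 high, origin under its centre
Things that resemble listed ones, but are neither listed nor needed, are in the scene too. What is shaped like the orange_cup but purple is not meant.

How it is judged:
By the outcome, as a careful person would: the job done as asked, in the order asked, and still so for the second after the job is handed in, with the robot touching nothing.
It also fails if it takes over 61 s, if anything falls off the work surface, if the arm or the gripper's body presses on something with over 40 N, if the wrist force passes 120 N, or if a joint passes its speed limit or range.

## Working session

There is one attempt and no reset: what is moved stays moved. The work goes in short steps, Python scripts to look and compute and a shell command to move; the robot and the scene stay as the last step left them, time stands still between calls to the robot, and variables do not carry over. Pictures are saved under pics/ and viewed, about 8 in all and at most 12, crops included, and the job is handed in when it is done.

```bash
mkdir -p pics; ls; python3 - <<'E'
from workcell import env
import cv2
for n in("side","top"):
    cv2.imwrite(f"pics/{n}0.png",env.grab_frame(n)[:,:,::-1]); print(n,env.get_calibration(n))
print(env.state())
E
```

```text
pics
side {'fx': 423.8182127772905, 'fy': 423.8182127772905, 'cx': 281.3711748372161, 'cy': 208.91156537052535, 'R': array([[ 0.99209376,  0.12514059,  0.00947677],
       [ 0.08304828, -0.59802448, -0.79716353],
       [-0.09409018,  0.791648  , -0.60368907]]), 't': array([-514.75153022,  -10.4578306 , 1129.54442636])}
top {'fx': 497.5131204273665, 'fy': 497.5131204273665, 'cx': 278.164052798697, 'cy': 206.1125812993592, 'R': array([[ 0.01092482, -0.99993641, -0.00279584],
       [-0.98301081, -0.0102275 , -0.18326249],
       [ 0.18322224,  0.00475045, -0.98306004]]), 't': array([ -72.43395108,  516.05661539, 1117.00261713])}
{'time_s': 0.1, 'qpos': array([-6.72079267e+01,  1.83448606e+01,  8.96978085e+01,  5.67445552e-04,
        7.20441692e+01, -1.14747660e+00]), 'qvel': array([ 0.0364903 , -0.04947651, -0.17467791, -0.00681784,  0.1100246 ,
        0.00733481]), 'effort': array([-3.59355579e-05, -4.13333774e+01, -2.32508916e+01,  7.28027313e-02,
        4.21166746e-02, -5.83503993e-05]), 'ee_pos': array([ 233.13664551, -525.1308597 ,  213.24650326]), 'ee_rot': array([-1.79913190e+02, -2.27844951e-03,  2.39393728e+01]), 'force': array([0.86568452, 0.7853546 , 0.09997429]), 'torque': array([-0.02852805,  0.05052376,  0.00153429]), 'gripper_width': 91.25328443825225}
```

View pics/side0.png

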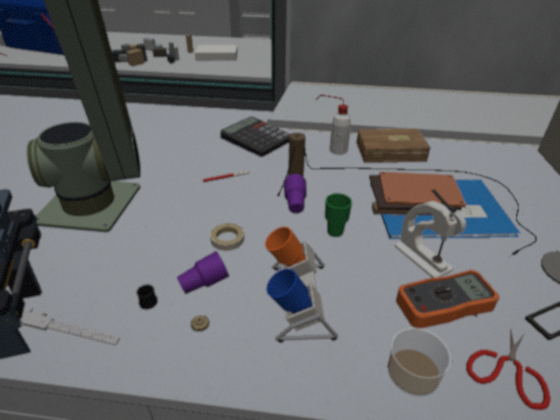

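View pics/top0.png

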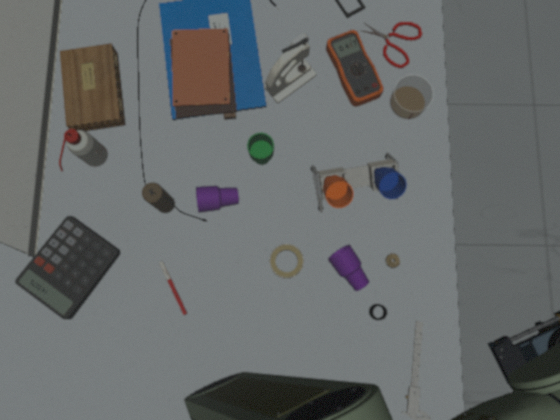

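Side view: the green cup stands upright at (338,214). The orange cup (286,246) and blue cup (289,290) are in the rack. Possible lookalikes are the purple cups lying at (207,270) and (294,192), and the brass weight is at (297,153). By colour and place, I choose green (338,214), blue (289,290) and orange (286,246). Next I'll fit silhouettes in both views.

```bash
cat > h.py <<'E'
import numpy as np,cv2
from scipy.optimize import minimize
from workcell import env
PROF=[(0,20.5),(42,24),(48,30),(97,31.5)]
HUE={'green':(45,85),'blue':(100,125),'orange':(3,20)}
def mask(img,c,roi):
    h=cv2.cvtColor(img,cv2.COLOR_RGB2HSV); lo,hi=HUE[c]
    m=cv2.inRange(h,(lo,110,25),(hi,255,255)); z=np.zeros_like(m); x0,y0,x1,y1=roi; z[y0:y1,x0:x1]=m[y0:y1,x0:x1]
    z=cv2.morphologyEx(z,cv2.MORPH_CLOSE,np.ones((5,5)))
    n,l,s,_=cv2.connectedComponentsWithStats(z); return (l==1+np.argmax(s[1:,4])).astype(np.uint8)
def proj(K,P):
    c=P@K['R'].T+K['t']; return c[:,:2]/c[:,2:]*[K['fx'],K['fy']]+[K['cx'],K['cy']]
S=4
def render(K,o,ax,zmin=0,shape=(420,560)):
    ax=ax/np.linalg.norm(ax); u=np.cross(ax,[0.3,1,0]); u/=np.linalg.norm(u); v=np.cross(ax,u)
    t=np.linspace(0,2*np.pi,40)[:,None]; ring=lambda z,r:o+ax*z+r*(np.cos(t)*u+np.sin(t)*v)
    pr=[p for p in PROF if p[0]>zmin]
    if zmin>0: pr=[(zmin,np.interp(zmin,*zip(*PROF)))]+pr
    im=np.zeros((shape[0]*S,shape[1]*S),np.uint8)
    for a,b in zip(pr,pr[1:]):
        h=cv2.convexHull(proj(K,np.vstack([ring(*a),ring(*b)])).astype(np.float32))
        cv2.fillConvexPoly(im,np.round((h+.5)*S*16).astype(np.int32),1,shift=4)
    return im
def fit(views,x0,pose,zmin,step):
    "views: list of (K,mask)"
    big=[(K,cv2.resize(m,None,fx=S,fy=S,interpolation=cv2.INTER_NEAREST)) for K,m in views]
    def cost(x):
        o,ax=pose(x); c=0
        for K,m in big:
            r=render(K,o,ax,zmin); c+=1-(r&m).sum()/max(1,(r|m).sum())
        return c
    x0=np.array(x0,float); sim=np.vstack([x0]+[x0+np.eye(len(x0))[i]*step[i] for i in range(len(x0))])
    r=minimize(cost,x0,method='Nelder-Mead',options=dict(initial_simplex=sim,xatol=.1,fatol=1e-4,maxiter=300)); return r.x,r.fun/len(views)
def backproj(K,px,z):
    d=K['R'].T@np.array([(px[0]-K['cx'])/K['fx'],(px[1]-K['cy'])/K['fy'],1]); c=-K['R'].T@K['t']; return c+d*(z-c[2])/d[2]
E
cat > m1.py <<'E'
from h import *
im={n:cv2.imread(f"pics/{n}0.png")[:,:,::-1].copy() for n in("side","top")}
K={n:env.get_calibration(n) for n in im}
roi={'green':((315,180,365,245),(240,125,285,170)),'blue':((255,260,325,325),(360,155,420,210)),'orange':((255,220,312,275),(315,170,365,215))}
out={n:im[n].copy() for n in im}
for c in roi:
    V=[(K[n],mask(im[n],c,roi[c][i])) for i,n in enumerate(("side","top"))]
    ct=cv2.moments(V[1][1],True); p=backproj(K['top'],(ct['m10']/ct['m00'],ct['m01']/ct['m00']),70)
    print(c,[int(v[1].sum()) for v in V],p.round())
    if c=='green': x,f=fit(V,p[:2],lambda x:(np.array([x[0],x[1],0]),np.array([0,0,1.])),0,[8,8]); o,ax=np.array([*x,0]),np.array([0,0,1.]);zm=0
    else:
        P=lambda x:(x[:3],np.array([-.5*np.cos(x[3]/57.3),-.5*np.sin(x[3]/57.3),.866]))
        best=min((fit(V,[p[0]+20,p[1],30,y],P,42,[10,10,10,15]) for y in(-25,0,25)),key=lambda r:r[1]); x,f=best;o,ax=P(x);zm=42
    print(c,x.round(1),'1-IoU',round(f,3))
    for n in im:
        r=cv2.resize(render(K[n],o,ax,zm),None,fx=.25,fy=.25,interpolation=cv2.INTER_AREA)
        cs,_=cv2.findContours(r,cv2.RETR_EXTERNAL,cv2.CHAIN_APPROX_NONE); cv2.drawContours(out[n],cs,-1,(255,255,255),1)
a=cv2.resize(out['side'][175:345,225:375],None,fx=3,fy=3);b=cv2.resize(out['top'][115:285,180:425][:, :],None,fx=2,fy=2)
w=np.zeros((520,800,3),np.uint8); w[:510,:450]=a; w[:340,450:800]=b[:,140:490]
cv2.imwrite("pics/fit0.png",w[:,:,::-1])
print('brass top',backproj(K['top'],(152,190),137).round(), 'side base',backproj(K['side'],(297,178),0).round())
print('tape',backproj(K['top'],(286,261),10).round())
E
python3 m1.py
```

```text
green [777, 348] [648. -24.  70.]
green [652.1 -27.7] 1-IoU 0.382
blue [1286, 669] [ 571. -325.   70.]
blue [ 604.3 -320.    34.9   -5.8] 1-IoU 0.143
orange [1011, 710] [ 549. -203.   70.]
orange [ 582.8 -196.5   34.7    3.9] 1-IoU 0.121
brass top [533. 207. 137.] side base [539. 209.   0.]
tape [392. -87.  10.]
```

View pics/fit0.png

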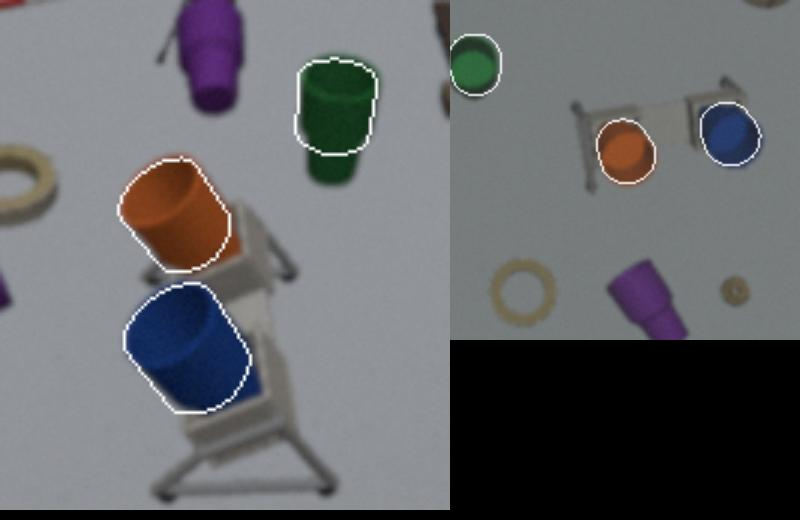

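The outlines sit well on the rack cups. The missing green foot is a bug in my render (it drops the z=0 ring). The rack edge gives a yaw of about 9°, so I'll refit with that fixed.

```bash
sed -i 's/    pr=\[p for p in PROF if p\[0\]>zmin\]/    pr=[p for p in PROF if p[0]>zmin or zmin==0]/' h.py
sed -i 's/,110,25)/,90,20)/' h.py
sed -i 's/P=lambda x:(x\[:3\].*/P=lambda x:(x[:3],np.array([-.5*np.cos(9\/57.3),-.5*np.sin(9\/57.3),.866]))/; s/best=min.*x,f=best;/x,f=fit(V,[p[0]+20,p[1],30],P,38,[10,10,10]);/' m1.py
python3 m1.py; python3 -m jog '[{"dx":0.04,"dz":0.01,"wz":-0.13},{"dx":0.04,"dy":0.02,"wz":-0.13},{"dx":0.035,"dy":0.025,"wx":0.02,"wy":-0.13},{"dx":0.035,"dy":0.025,"wx":0.02,"wy":-0.13},{"dx":0.035,"dy":0.025,"wx":0.02,"wy":-0.13},{"dx":0.03,"dy":0.03,"wx":0.02,"wy":-0.127},{"dx":0.03,"dy":0.03},{"dx":0.02,"dy":0.03},{}]'
```

```text
green [809, 517] [655. -23.  70.]
green [652.2 -21.4] 1-IoU 0.226
blue [1312, 722] [ 571. -324.   70.]
blue [ 604.5 -309.9   34.3] 1-IoU 0.126
orange [1043, 740] [ 549. -203.   70.]
orange [ 582.7 -192.4   35.3] 1-IoU 0.102
brass top [533. 207. 137.] side base [539. 209.   0.]
tape [392. -87.  10.]invalid input
```

```bash
python3 -m jog '[{"dx":0.04,"dy":0,"dz":0.01,"wx":0,"wy":0,"wz":-0.13,"grip":-1},{"dx":0.04,"dy":0.02,"dz":0,"wx":0,"wy":0,"wz":-0.13,"grip":-1},{"dx":0.035,"dy":0.025,"dz":0,"wx":0.02,"wy":-0.13,"wz":0,"grip":-1},{"dx":0.035,"dy":0.025,"dz":0,"wx":0.02,"wy":-0.13,"wz":0,"grip":-1},{"dx":0.035,"dy":0.025,"dz":0,"wx":0.02,"wy":-0.13,"wz":0,"grip":-1},{"dx":0.03,"dy":0.03,"dz":0,"wx":0.02,"wy":-0.127,"wz":0,"grip":-1},{"dx":0.03,"dy":0.03,"dz":0,"wx":0,"wy":0,"wz":0,"grip":-1},{"dx":0.02,"dy":0.03,"dz":0,"wx":0,"wy":0,"wz":0,"grip":-1},{"dx":0,"dy":0,"dz":0,"wx":0,"wy":0,"wz":0,"grip":-1},{"dx":0,"dy":0,"dz":0,"wx":0,"wy":0,"wz":0,"grip":-1}]' 15
python3 - <<'E'
from h import *
print(env.state()['ee_pos'],env.state()['ee_rot']); K=env.get_calibration("wrist"); np.save("pics/K1.npy",K,allow_pickle=True)
im=env.grab_frame("wrist"); 
for o in([604.5,-309.9,34.3],[582.7,-192.4,35.3]):
    r=cv2.resize(render(K,np.array(o),np.array([-.494,-.078,.866]),38),(560,420),interpolation=cv2.INTER_NEAREST)
    cs,_=cv2.findContours(r,cv2.RETR_EXTERNAL,cv2.CHAIN_APPROX_NONE); cv2.drawContours(im,cs,-1,(255,255,255),1)
cv2.imwrite("pics/w1.png",im[:,:,::-1])
E
```

```text
time_s: 1.1
ee_pos: [498.4, -339.8, 223.7]
ee_rot: [179.8, -29.9, 9.2]
force: [-0.0, -1.1, -0.4]
gripper_width: 91.2
[ 498.4263914  -339.8426491   223.71785166] [179.84802655 -29.93925758   9.17613601]
```

View pics/w1.png

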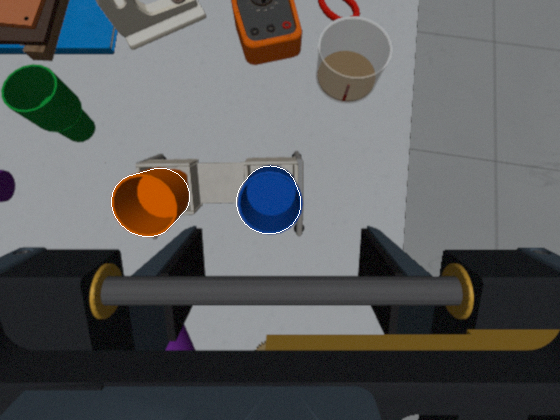

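The wrist view has the blue cup at (269,200) and orange at (152,202), and both outlines land on them. The green cup is at (45,100). I'll refine with three views.

```bash
sed -i 's/^im=.*/im={n:cv2.imread(f"pics\/{n}0.png")[:,:,::-1].copy() for n in("side","top")}; im["wrist"]=env.grab_frame("wrist")/; s/("side","top")))\?\]$/&/' m1.py
sed -i 's/enumerate(("side","top"))/enumerate(("side","top","wrist"))/; s/(240,125,285,170)/&,(0,55,105,150)/; s/(360,155,420,210)/&,(225,150,310,245)/; s/(315,170,365,215)/&,(100,150,196,245)/; s/P=lambda.*/P=lambda x:(x[:3],np.array([-.5*np.cos(x[3]\/57.3),-.5*np.sin(x[3]\/57.3),.866]))/; s/p\[1\],30\],P,38,\[10,10,10\]/p[1],30,9],P,42,[10,10,10,8]/' m1.py
python3 m1.py
```

```text
green [809, 517, 4175] [655. -23.  70.]
green [654.4 -21.9] 1-IoU 0.168
blue [1312, 722, 3444] [ 571. -324.   70.]
blue [ 604.6 -317.8   36.     0.8] 1-IoU 0.113
orange [1043, 740, 4214] [ 549. -203.   70.]
orange [ 582.8 -198.2   36.1    1.4] 1-IoU 0.094
brass top [533. 207. 137.] side base [539. 209.   0.]
tape [392. -87.  10.]
```

```bash
python3 -m jog '[{"dx":-0.002,"dy":0.012,"dz":0,"wx":0,"wy":0,"wz":0,"grip":-1},{"dx":0.0165,"dy":0.0026,"dz":-0.029,"wx":0,"wy":0,"wz":0,"grip":-1},{"dx":0.0165,"dy":0.0026,"dz":-0.029,"wx":0,"wy":0,"wz":0,"grip":-1},{"dx":0.0165,"dy":0.0026,"dz":-0.029,"wx":0,"wy":0,"wz":0,"grip":-1},{"dx":0.01,"dy":0.0016,"dz":-0.017,"wx":0,"wy":0,"wz":0,"grip":-1},{"dx":0.01,"dy":0.0016,"dz":-0.017,"wx":0,"wy":0,"wz":0,"grip":-1},{"dx":0.01,"dy":0.0016,"dz":-0.017,"wx":0,"wy":0,"wz":0,"grip":-1},{"dx":0,"dy":0,"dz":0,"wx":0,"wy":0,"wz":0,"grip":-1},{"dx":0,"dy":0,"dz":0,"wx":0,"wy":0,"wz":0,"grip":-1}]' 15
python3 -m jog '[{"grip":0.4},{"grip":0.4},{"grip":0.4},{"grip":0.4},{"grip":0.4},{"grip":0.4},{"grip":0.4},{"grip":0.4}]' 15
```

```text
time_s: 2.1
ee_pos: [575.3, -316.0, 86.0]
ee_rot: [179.9, -30.0, 9.0]
force: [0.5, 0.6, 0.4]
gripper_width: 91.4invalid input
```

```bash
python3 -m jog '[{"dx":0,"dy":0,"dz":0,"wx":0,"wy":0,"wz":0,"grip":0.2},{"dx":0,"dy":0,"dz":0,"wx":0,"wy":0,"wz":0,"grip":0.2},{"dx":0,"dy":0,"dz":0,"wx":0,"wy":0,"wz":0,"grip":0.2},{"dx":0,"dy":0,"dz":0,"wx":0,"wy":0,"wz":0,"grip":0.2},{"dx":0,"dy":0,"dz":0,"wx":0,"wy":0,"wz":0,"grip":0.2},{"dx":0,"dy":0,"dz":0,"wx":0,"wy":0,"wz":0,"grip":0.2},{"dx":0,"dy":0,"dz":0,"wx":0,"wy":0,"wz":0,"grip":0.2},{"dx":0,"dy":0,"dz":0,"wx":0,"wy":0,"wz":0,"grip":0.2}]' 20
```

```text
time_s: 2.9
ee_pos: [576.1, -316.2, 86.7]
ee_rot: [179.8, -30.0, 9.1]
force: [-2.4, 0.2, 5.6]
gripper_width: 62.8
```

```bash
python3 -m jog '[{"dx":-0.005,"dy":-0.0008,"dz":0.0087,"wx":0,"wy":0,"wz":0,"grip":0.2},{"dx":-0.01,"dy":-0.0016,"dz":0.0173,"wx":0,"wy":0,"wz":0,"grip":0.2},{"dx":-0.01,"dy":-0.0016,"dz":0.0173,"wx":0,"wy":0,"wz":0,"grip":0.2},{"dx":-0.015,"dy":-0.0024,"dz":0.026,"wx":0,"wy":0,"wz":0,"grip":0.2},{"dx":-0.015,"dy":-0.0024,"dz":0.026,"wx":0,"wy":0,"wz":0,"grip":0.2},{"dx":0,"dy":0,"dz":0.035,"wx":-0.02,"wy":0.13,"wz":0,"grip":0.2},{"dx":0,"dy":0,"dz":0.035,"wx":-0.02,"wy":0.13,"wz":0,"grip":0.2},{"dx":0,"dy":0.03,"dz":0,"wx":-0.02,"wy":0.13,"wz":0,"grip":0.2},{"dx":0,"dy":0.03,"dz":0,"wx":-0.02,"wy":0.127,"wz":0,"grip":0.2},{"dx":0,"dy":0,"dz":0,"wx":0,"wy":0,"wz":0,"grip":0.2}]' 20
```

```text
time_s: 3.9
ee_pos: [524.3, -259.7, 245.9]
ee_rot: [-179.7, -1.2, 9.5]
force: [0.1, -0.1, -1.5]
gripper_width: 62.8
```

```bash
python3 -m jog '[{"dx":0.01,"dy":0.03,"dz":0,"wx":0,"wy":0.018,"wz":0,"grip":0.2},{"dx":0.02,"dy":0.038,"dz":0,"wx":0,"wy":0,"wz":0,"grip":0.2},{"dx":0.025,"dy":0.04,"dz":0,"wx":0,"wy":0,"wz":0,"grip":0.2},{"dx":0.025,"dy":0.04,"dz":0,"wx":0,"wy":0,"wz":0,"grip":0.2},{"dx":0.025,"dy":0.04,"dz":-0.005,"wx":0,"wy":0,"wz":0,"grip":0.2},{"dx":0.015,"dy":0.035,"dz":-0.005,"wx":0,"wy":0,"wz":0,"grip":0.2},{"dx":0.01,"dy":0.015,"dz":0,"wx":0,"wy":0,"wz":0,"grip":0.2},{"dx":0,"dy":0,"dz":0,"wx":0,"wy":0,"wz":0,"grip":0.2},{"dx":0,"dy":0,"dz":0,"wx":0,"wy":0,"wz":0,"grip":0.2},{"dx":0,"dy":0,"dz":0,"wx":0,"wy":0,"wz":0,"grip":0.2}]' 20
cat > look.py <<'E'
import sys
from h import *
tag=sys.argv[1]; s=env.state(); print(s['ee_pos'].round(1),s['ee_rot'].round(2))
f={}
for n in("side","top","wrist"):
    K=env.get_calibration(n); im=env.grab_frame(n); np.save(f"pics/K_{tag}_{n}.npy",K,allow_pickle=True); f[n]=im; cv2.imwrite(f"pics/{tag}_{n}.png",im[:,:,::-1])
w=np.zeros((420,800,3),np.uint8); w[:,:400]=cv2.resize(f["side"][90:300,240:440],(400,420)); w[:300,400:]=cv2.resize(f["wrist"],(400,300)); cv2.imwrite(f"pics/{tag}.png",w[:,:,::-1])
E
python3 look.py p1
```

```text
time_s: 4.9
ee_pos: [651.0, -27.5, 236.1]
ee_rot: [-179.6, -0.2, 9.1]
force: [-1.0, -0.5, -1.0]
gripper_width: 62.9
[651.  -27.5 236.1] [-1.7963e+02 -1.7000e-01  9.0700e+00]
```

View pics/p1.png

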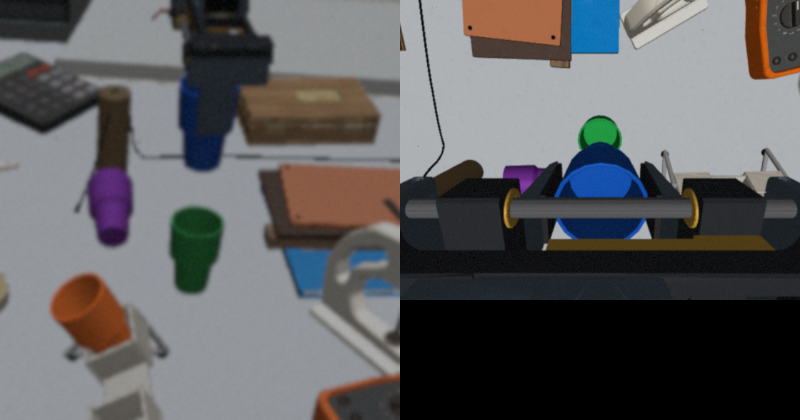

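Side crop: blue hangs upright over the green cup (195,250), and the orange cup is still in the rack. In the wrist view, green shows behind blue, centred on the jaws. Next I'll check the green position per view and the held blue foot.

```bash
cat > m2.py <<'E'
from h import *
L=lambda f:cv2.imread(f"pics/{f}.png")[:,:,::-1].copy()
Z=np.array([0,0,1.]); G=lambda x:(np.array([x[0],x[1],0]),Z)
Ks,Kt=env.get_calibration("side"),env.get_calibration("top")
ms=mask(L("side0"),'green',(315,180,365,245)); mt=mask(L("top0"),'green',(240,125,285,170)); ms1=mask(L("p1_side"),'green',(315,185,365,245))
for nm,V in(('side',[(Ks,ms)]),('side1',[(Ks,ms1)]),('top',[(Kt,mt)]),('both',[(Ks,ms),(Ks,ms1),(Kt,mt)])): print(nm,*fit(V,[654,-22],G,0,[6,6]))
w=L("p1_wrist");Kw=np.load("pics/K_p1_wrist.npy",allow_pickle=True).item()
h=cv2.cvtColor(w,cv2.COLOR_RGB2HSV); m=cv2.inRange(h,(45,90,20),(85,255,255))[150:220,240:320]; c=np.where(m.any(0))[0]+240
print('wrist green cols',c.min(),c.max(),'pred',[proj(Kw,np.array([[x,y,97.]])).round(1).tolist() for x,y in((654,-22),(651,-27.5))])
# held blue foot: widths by row in side
h=cv2.cvtColor(L("p1_side"),cv2.COLOR_RGB2HSV); m=cv2.inRange(h,(100,120,20),(125,255,255))[120:185,325:365]
for r in range(30,60,3):
    c=np.where(m[r])[0]; print(r+120,(c.min()+325,c.max()+325) if len(c) else None)
for z in(174,177,180): 
  o=np.array([651,-27.5,z]); r=cv2.resize(render(Ks,o,Z),(560,420),interpolation=cv2.INTER_NEAREST); 
  print(z,[(q,*(np.where(r[q])[0][[0,-1]])) for q in range(150,180,3) if r[q].any()])
E
python3 m2.py
```

```text
side [654.28582692 -15.47963321] 0.1673957797220793
side1 [654.20690918 -15.52008057] 0.16845693702965203
top [648.37710178 -23.71415401] 0.27559330939661963
both [652.64368343 -21.41517687] 0.2087989008398691
wrist green cols 249 309 pred [[[277.8, 194.5]], [[282.7, 198.1]]]
150 (np.int64(330), np.int64(338))
153 (np.int64(331), np.int64(337))
156 (np.int64(332), np.int64(338))
159 (np.int64(333), np.int64(350))
162 (np.int64(333), np.int64(350))
165 (np.int64(333), np.int64(349))
168 (np.int64(333), np.int64(349))
171 (np.int64(333), np.int64(348))
174 (np.int64(338), np.int64(344))
177 None
174 [(150, np.int64(329), np.int64(357)), (153, np.int64(329), np.int64(356)), (156, np.int64(329), np.int64(356)), (159, np.int64(331), np.int64(354)), (162, np.int64(331), np.int64(352)), (165, np.int64(331), np.int64(351)), (168, np.int64(331), np.int64(351)), (171, np.int64(331), np.int64(350)), (174, np.int64(331), np.int64(349)), (177, np.int64(334), np.int64(348))]
177 [(150, np.int64(329), np.int64(357)), (153, np.int64(329), np.int64(356)), (156, np.int64(330), np.int64(356)), (159, np.int64(331), np.int64(353)), (162, np.int64(331), np.int64(352)), (165, np.int64(331), np.int64(351)), (168, np.int64(331), np.int64(350)), (171, np.int64(331), np.int64(350)), (174, np.int64(332), np.int64(349)), (177, np.int64(336), np.int64(346))]
180 [(150, np.int64(329), np.int64(357)), (153, np.int64(329), np.int64(356)), (156, np.int64(331), np.int64(355)), (159, np.int64(331), np.int64(352)), (162, np.int64(331), np.int64(352)), (165, np.int64(331), np.int64(351)), (168, np.int64(331), np.int64(350)), (171, np.int64(331), np.int64(350)), (174, np.int64(333), np.int64(349))]
```

```bash
python3 -m jog '[{"dx":0.0025,"dy":0.0042,"dz":-0.03,"wx":0,"wy":0,"wz":0,"grip":0.2},{"dx":0,"dy":0,"dz":-0.03,"wx":0,"wy":0,"wz":0,"grip":0.2},{"dx":0,"dy":0,"dz":-0.015,"wx":0,"wy":0,"wz":0,"grip":0.2},{"dx":0,"dy":0,"dz":-0.01,"wx":0,"wy":0,"wz":0,"grip":0.2},{"dx":0,"dy":0,"dz":0,"wx":0,"wy":0,"wz":0,"grip":0.2},{"dx":0,"dy":0,"dz":0,"wx":0,"wy":0,"wz":0,"grip":0.2}]' 20
python3 look.py p2
```

```text
time_s: 5.65
ee_pos: [654.6, -21.8, 151.8]
ee_rot: [-179.6, -0.3, 9.2]
force: [-0.4, 0.2, -2.3]
gripper_width: 63.2
[654.6 -21.8 151.8] [-179.61   -0.28    9.16]
```

View pics/p2.png

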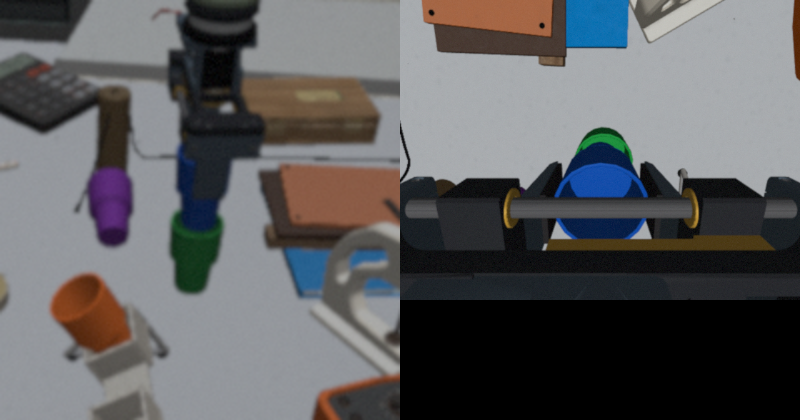

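The side view shows the blue foot just inside the green rim (197,215) and on the axis. The tool has drifted about 1 mm off target, so I'll trim that and go on down.

```bash
python3 -m jog '[{"dx":-0.001,"dy":-0.0013,"dz":-0.006,"wx":0,"wy":0,"wz":0,"grip":0.2},{"dx":0,"dy":0,"dz":-0.008,"wx":0,"wy":0,"wz":0,"grip":0.2},{"dx":0,"dy":0,"dz":-0.008,"wx":0,"wy":0,"wz":0,"grip":0.2},{"dx":0,"dy":0,"dz":-0.008,"wx":0,"wy":0,"wz":0,"grip":0.2},{"dx":0,"dy":0,"dz":-0.006,"wx":0,"wy":0,"wz":0,"grip":0.2},{"dx":0,"dy":0,"dz":0,"wx":0,"wy":0,"wz":0,"grip":0.2},{"dx":0,"dy":0,"dz":0,"wx":0,"wy":0,"wz":0,"grip":0.2}]' 20;  python3 -m jog '[{"dx":0,"dy":0,"dz":-0.002,"wx":0,"wy":0,"wz":0,"grip":0.2},{"dx":0,"dy":0,"dz":0,"wx":0,"wy":0,"wz":0,"grip":0.2},{"dx":0,"dy":0,"dz":0,"wx":0,"wy":0,"wz":0,"grip":0.2}]' 20
```

```text
time_s: 6.5
ee_pos: [653.2, -22.7, 114.7]
ee_rot: [-179.6, -0.2, 9.2]
force: [-0.2, 0.4, -0.3]
gripper_width: 63.0
time_s: 6.8
ee_pos: [653.2, -22.8, 113.1]
ee_rot: [-179.6, -0.2, 9.2]
force: [0.4, -0.0, -0.8]
gripper_width: 62.7
```

```bash
for i in 1 2 ; do python3 -m jog '[{"dx":0,"dy":0,"dz":-0.0015,"wx":0,"wy":0,"wz":0,"grip":0.2},{"dx":0,"dy":0,"dz":0,"wx":0,"wy":0,"wz":0,"grip":0.2},{"dx":0,"dy":0,"dz":0,"wx":0,"wy":0,"wz":0,"grip":0.2}]' 20 | egrep 'ee_pos|force'; done
```

```text
ee_pos: [653.0, -22.7, 111.3]
force: [-0.2, -0.3, -0.5]
ee_pos: [653.1, -22.8, 109.8]
force: [-0.4, 0.3, -0.8]
```

```bash
python3 -m jog '[{"dx":0,"dy":0,"dz":-0.0015,"wx":0,"wy":0,"wz":0,"grip":0.2},{"dx":0,"dy":0,"dz":0,"wx":0,"wy":0,"wz":0,"grip":0.2},{"dx":0,"dy":0,"dz":0,"wx":0,"wy":0,"wz":0,"grip":0.2}]' 20 | egrep 'ee_pos|force'
```

```text
ee_pos: [653.2, -22.8, 108.4]
force: [-0.4, -1.2, -0.7]
```

```bash
python3 -m jog '[{"dx":0,"dy":0,"dz":-0.001,"wx":0,"wy":0,"wz":0,"grip":0.2},{"dx":0,"dy":0,"dz":0,"wx":0,"wy":0,"wz":0,"grip":0.2},{"dx":0,"dy":0,"dz":0,"wx":0,"wy":0,"wz":0,"grip":0.2}]' 20 | egrep 'ee_pos|force'
```

```text
ee_pos: [653.5, -22.8, 107.9]
force: [-1.3, 0.2, 3.9]
```

Contact at z = 108, as expected. Release and back off.

```bash
python3 -m jog '[{"dx":0,"dy":0,"dz":0,"wx":0,"wy":0,"wz":0,"grip":-0.6},{"dx":0,"dy":0,"dz":0,"wx":0,"wy":0,"wz":0,"grip":-0.6},{"dx":0,"dy":0,"dz":0,"wx":0,"wy":0,"wz":0,"grip":-0.8},{"dx":0,"dy":0,"dz":0,"wx":0,"wy":0,"wz":0,"grip":-0.9},{"dx":0,"dy":0,"dz":0.01,"wx":0,"wy":0,"wz":0,"grip":-0.9},{"dx":0,"dy":0,"dz":0.03,"wx":0,"wy":0,"wz":0,"grip":-1},{"dx":0,"dy":0,"dz":0.04,"wx":0,"wy":0,"wz":0,"grip":-1},{"dx":0,"dy":0,"dz":0.04,"wx":0,"wy":0,"wz":0,"grip":-1},{"dx":-0.03,"dy":-0.03,"dz":0.02,"wx":0,"wy":0,"wz":0,"grip":-1},{"dx":-0.04,"dy":-0.03,"dz":0,"wx":0,"wy":0,"wz":0,"grip":-1}]' 20
python3 -m jog '[{"dx":-0.035,"dy":-0.035,"dz":0,"wx":0.02,"wy":-0.13,"wz":0,"grip":-1},{"dx":-0.03,"dy":-0.035,"dz":0,"wx":0.02,"wy":-0.13,"wz":0,"grip":-1},{"dx":-0.02,"dy":-0.035,"dz":0,"wx":0.02,"wy":-0.13,"wz":0,"grip":-1},{"dx":-0.02,"dy":-0.03,"dz":0,"wx":0.02,"wy":-0.127,"wz":0,"grip":-1},{"dx":0,"dy":0,"dz":0,"wx":0,"wy":0,"wz":0,"grip":-1},{"dx":0,"dy":0,"dz":0,"wx":0,"wy":0,"wz":0,"grip":-1}]' 20
python3 look.py p3
```

```text
time_s: 9.0
ee_pos: [585.5, -83.3, 251.7]
ee_rot: [-179.8, -0.7, 9.3]
force: [0.7, -1.5, -0.5]
gripper_width: 91.4
time_s: 9.6
ee_pos: [483.3, -209.1, 247.6]
ee_rot: [-179.4, -28.1, 9.1]
force: [-0.3, -0.4, -0.8]
gripper_width: 91.6
[ 483.3 -209.1  247.6] [-179.42  -28.06    9.11]
```

View pics/p3.png

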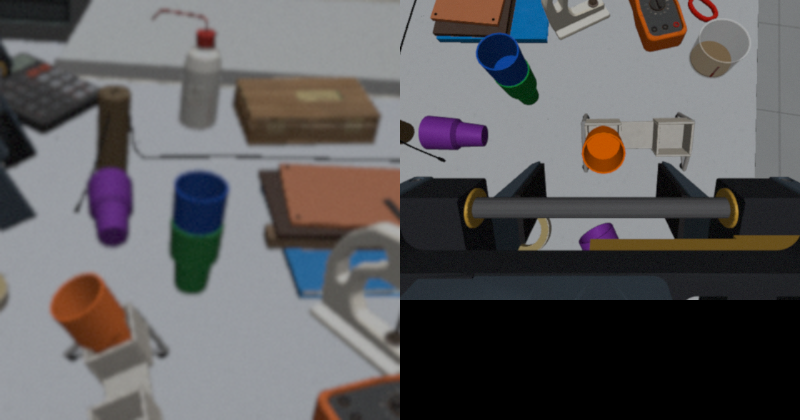

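The side view shows blue nested straight in green with its rim at (200,180). Orange is alone in the rack. Next, orange.

```bash
python3 -m jog '[{"dx":-0.016,"dy":-0.0015,"dz":-0.009,"wx":0.005,"wy":-0.033,"wz":0,"grip":-1},{"dx":0,"dy":0,"dz":0,"wx":0,"wy":0,"wz":0,"grip":-1},{"dx":0,"dy":0,"dz":0,"wx":0,"wy":0,"wz":0,"grip":-1}]' 20
```

```text
time_s: 10.05
ee_pos: [469.0, -208.8, 238.0]
ee_rot: [-179.4, -29.9, 9.4]
force: [0.7, -0.2, -0.3]
gripper_width: 91.4
```

```bash
python3 -m jog '[{"dx":0.0186,"dy":0.0026,"dz":-0.0332,"wx":0,"wy":0,"wz":0,"grip":-1},{"dx":0.0186,"dy":0.0026,"dz":-0.0332,"wx":0,"wy":0,"wz":0,"grip":-1},{"dx":0.0186,"dy":0.0026,"dz":-0.0332,"wx":0,"wy":0,"wz":0,"grip":-1},{"dx":0.0096,"dy":0.0013,"dz":-0.0172,"wx":0,"wy":0,"wz":0,"grip":-1},{"dx":0.0096,"dy":0.0013,"dz":-0.0172,"wx":0,"wy":0,"wz":0,"grip":-1},{"dx":0.0096,"dy":0.0013,"dz":-0.0172,"wx":0,"wy":0,"wz":0,"grip":-1},{"dx":0,"dy":0,"dz":0,"wx":0,"wy":0,"wz":0,"grip":-1},{"dx":0,"dy":0,"dz":0,"wx":0,"wy":0,"wz":0,"grip":-1}]' 20
python3 -m jog '[{"dx":0,"dy":0,"dz":0,"wx":0,"wy":0,"wz":0,"grip":0.2},{"dx":0,"dy":0,"dz":0,"wx":0,"wy":0,"wz":0,"grip":0.2},{"dx":0,"dy":0,"dz":0,"wx":0,"wy":0,"wz":0,"grip":0.2},{"dx":0,"dy":0,"dz":0,"wx":0,"wy":0,"wz":0,"grip":0.2},{"dx":0,"dy":0,"dz":0,"wx":0,"wy":0,"wz":0,"grip":0.2},{"dx":0,"dy":0,"dz":0,"wx":0,"wy":0,"wz":0,"grip":0.2},{"dx":0,"dy":0,"dz":0,"wx":0,"wy":0,"wz":0,"grip":0.2},{"dx":0,"dy":0,"dz":0,"wx":0,"wy":0,"wz":0,"grip":0.2}]' 20
```

```text
time_s: 10.85
ee_pos: [553.7, -197.3, 86.8]
ee_rot: [-179.4, -30.0, 9.4]
force: [-0.0, 1.0, 0.6]
gripper_width: 91.1
time_s: 11.65
ee_pos: [552.9, -198.1, 87.2]
ee_rot: [-179.5, -30.0, 9.3]
force: [-3.0, 0.2, 6.5]
gripper_width: 62.8
```

```bash
python3 -m jog '[{"dx":-0.005,"dy":-0.0008,"dz":0.0087,"wx":0,"wy":0,"wz":0,"grip":0.2},{"dx":-0.01,"dy":-0.0016,"dz":0.0173,"wx":0,"wy":0,"wz":0,"grip":0.2},{"dx":-0.01,"dy":-0.0016,"dz":0.0173,"wx":0,"wy":0,"wz":0,"grip":0.2},{"dx":-0.015,"dy":-0.0024,"dz":0.026,"wx":0,"wy":0,"wz":0,"grip":0.2},{"dx":-0.015,"dy":-0.0024,"dz":0.026,"wx":0,"wy":0,"wz":0,"grip":0.2},{"dx":0,"dy":0,"dz":0.04,"wx":-0.02,"wy":0.13,"wz":0,"grip":0.2},{"dx":0,"dy":0,"dz":0.04,"wx":-0.02,"wy":0.13,"wz":0,"grip":0.2},{"dx":0,"dy":0,"dz":0.03,"wx":-0.02,"wy":0.13,"wz":0,"grip":0.2},{"dx":0,"dy":0,"dz":0,"wx":-0.02,"wy":0.13,"wz":0,"grip":0.2},{"dx":0,"dy":0,"dz":0,"wx":0,"wy":0,"wz":0,"grip":0.2}]' 20
python3 -m jog '[{"dx":0.02,"dy":0.03,"dz":0,"wx":0,"wy":0,"wz":0,"grip":0.2},{"dx":0.03,"dy":0.035,"dz":0,"wx":0,"wy":0,"wz":0,"grip":0.2},{"dx":0.03,"dy":0.035,"dz":0,"wx":0,"wy":0,"wz":0,"grip":0.2},{"dx":0.03,"dy":0.03,"dz":0,"wx":0,"wy":0,"wz":0,"grip":0.2},{"dx":0.02,"dy":0.03,"dz":0,"wx":0,"wy":0,"wz":0,"grip":0.2},{"dx":0,"dy":0,"dz":0,"wx":0,"wy":0,"wz":0,"grip":0.2},{"dx":0,"dy":0,"dz":0,"wx":0,"wy":0,"wz":0,"grip":0.2}]' 20
```

```text
time_s: 12.65
ee_pos: [501.8, -204.1, 281.6]
ee_rot: [-178.7, -2.0, 9.6]
force: [-0.8, 0.2, -1.3]
gripper_width: 62.6
time_s: 13.35
ee_pos: [627.7, -44.3, 279.8]
ee_rot: [-178.6, -1.8, 9.5]
force: [-1.0, -0.4, -0.2]
gripper_width: 62.7
```

```bash
python3 look.py p4; cat > m3.py <<'E'
from h import *
# stack pose from side: compare green foot/collar and blue collar between p1 & p3
L=lambda f:cv2.imread(f"pics/{f}.png")[:,:,::-1].copy()
Ks,Kt=env.get_calibration("side"),env.get_calibration("top")
def cols(im,lo,hi,r0,r1,c0=320,c1=360):
    m=cv2.inRange(cv2.cvtColor(im,cv2.COLOR_RGB2HSV),(lo,90,20),(hi,255,255))[r0:r1,c0:c1]
    return [(r0+i,(np.where(q)[0][[0,-1]].mean()+c0)) for i,q in enumerate(m) if q.any()][::5]
print('green p1',cols(L("p1_side"),45,85,205,232)); print('green p3',cols(L("p3_side"),45,85,205,232))
print('blue p3',cols(L("p3_side"),100,125,180,205))
ax=lambda z:proj(Ks,np.array([[653.2,-22.8,z]])).round(1)[0].tolist()
print('axis pred',[ax(z) for z in(0,48,97,147)])
# top view blue rim in p3
m=cv2.inRange(cv2.cvtColor(L("p3_top"),cv2.COLOR_RGB2HSV),(100,90,20),(125,255,255))[110:190,220:300]; M=cv2.boundingRect(m)
print('top blue bbox',M[0]+220,M[1]+110,M[2:], 'pred rim ctr',proj(Kt,np.array([[653.2,-22.8,147.]])))
E
python3 m3.py
```

```text
[627.7 -44.3 279.8] [-178.61   -1.8     9.53]
green p1 [(205, np.float64(338.0)), (210, np.float64(337.0)), (215, np.float64(336.5)), (220, np.float64(337.0)), (225, np.float64(335.5)), (230, np.float64(335.0))]
green p3 [(205, np.float64(338.0)), (210, np.float64(337.0)), (215, np.float64(336.5)), (220, np.float64(337.0)), (225, np.float64(335.5)), (230, np.float64(335.0))]
blue p3 [(180, np.float64(339.5)), (185, np.float64(340.5)), (190, np.float64(340.0)), (195, np.float64(339.0)), (200, np.float64(338.5))]
axis pred [[334.0, 232.1], [335.7, 216.9], [337.5, 200.4], [339.5, 182.6]]
top blue bbox 237 110 (37, 46) pred rim ctr [[258.61537246 136.52301568]]
```

View pics/p4.png

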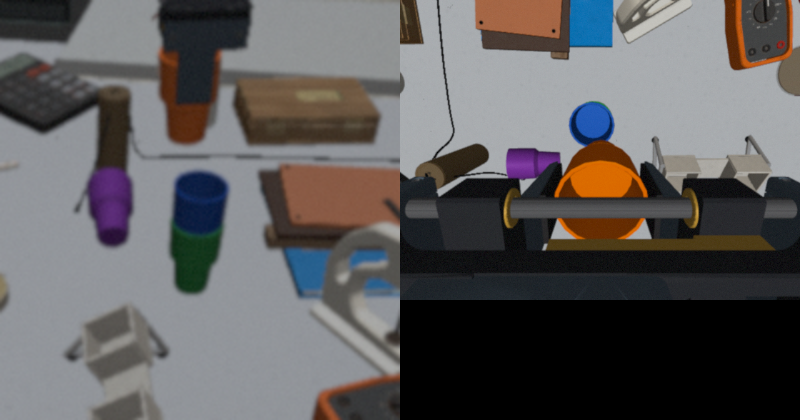

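The side view shows the stack straight at (198,235) and unmoved, with orange held above. I'll level the tool by 2° and centre it on (653.2,-22.8).

```bash
python3 -m jog '[{"dx":0.013,"dy":0.011,"dz":-0.015,"wx":-0.029,"wy":0.027,"wz":0,"grip":0.2},{"dx":0.0125,"dy":0.0105,"dz":-0.02,"wx":0,"wy":0,"wz":0,"grip":0.2},{"dx":0,"dy":0,"dz":-0.02,"wx":0,"wy":0,"wz":0,"grip":0.2},{"dx":0,"dy":0,"dz":0,"wx":0,"wy":0,"wz":0,"grip":0.2},{"dx":0,"dy":0,"dz":0,"wx":0,"wy":0,"wz":0,"grip":0.2}]' 20
```

```text
time_s: 14.0
ee_pos: [654.1, -23.8, 226.6]
ee_rot: [180.0, -0.2, 9.4]
force: [1.1, 0.1, -0.5]
gripper_width: 63.0
```

```bash
python3 -m jog '[{"dx":-0.001,"dy":0.001,"dz":-0.012,"wx":0,"wy":0,"wz":0,"grip":0.2},{"dx":0,"dy":0,"dz":-0.006,"wx":0,"wy":0,"wz":0,"grip":0.2},{"dx":0,"dy":0,"dz":0,"wx":0,"wy":0,"wz":0,"grip":0.2},{"dx":0,"dy":0,"dz":0,"wx":0,"wy":0,"wz":0,"grip":0.2}]' 20
python3 look.py p5
```

```text
time_s: 14.4
ee_pos: [653.6, -21.8, 208.3]
ee_rot: [180.0, -0.2, 9.5]
force: [0.7, 0.2, 0.1]
gripper_width: 62.7
[653.6 -21.8 208.3] [ 1.7998e+02 -1.7000e-01  9.5100e+00]
```

View pics/p5.png

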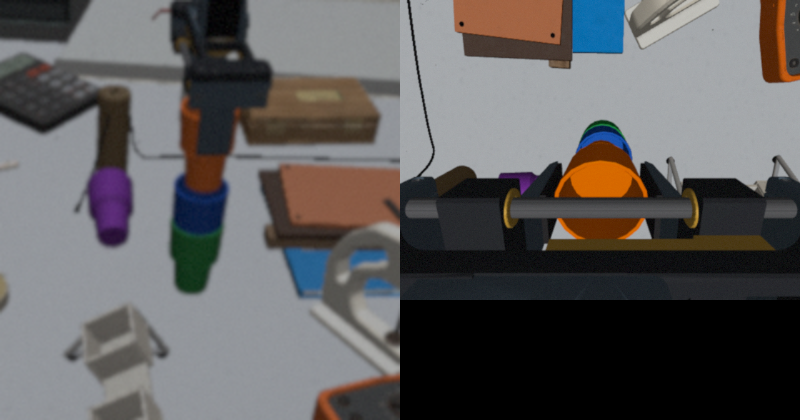

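Orange sits centred over the blue rim (205 against 201 px, as the tilted view predicts). Lower it.

```bash
python3 -m jog '[{"dx":-0.0004,"dy":-0.001,"dz":-0.006,"wx":0,"wy":0,"wz":0,"grip":0.2},{"dx":0,"dy":0,"dz":-0.008,"wx":0,"wy":0,"wz":0,"grip":0.2},{"dx":0,"dy":0,"dz":-0.008,"wx":0,"wy":0,"wz":0,"grip":0.2},{"dx":0,"dy":0,"dz":-0.008,"wx":0,"wy":0,"wz":0,"grip":0.2},{"dx":0,"dy":0,"dz":-0.008,"wx":0,"wy":0,"wz":0,"grip":0.2},{"dx":0,"dy":0,"dz":-0.005,"wx":0,"wy":0,"wz":0,"grip":0.2},{"dx":0,"dy":0,"dz":0,"wx":0,"wy":0,"wz":0,"grip":0.2},{"dx":0,"dy":0,"dz":0,"wx":0,"wy":0,"wz":0,"grip":0.2}]' 20; for i in 1 2 ; do python3 -m jog '[{"dx":0,"dy":0,"dz":-0.0015,"wx":0,"wy":0,"wz":0,"grip":0.2},{"dx":0,"dy":0,"dz":0,"wx":0,"wy":0,"wz":0,"grip":0.2},{"dx":0,"dy":0,"dz":0,"wx":0,"wy":0,"wz":0,"grip":0.2}]' 20 | egrep 'ee_pos|force'; done
```

```text
time_s: 15.35
ee_pos: [653.4, -22.7, 165.2]
ee_rot: [180.0, -0.2, 9.5]
force: [-0.1, 0.5, -0.3]
gripper_width: 62.7
ee_pos: [653.3, -22.7, 163.9]
force: [-0.2, -0.6, -0.2]
ee_pos: [653.2, -22.8, 162.1]
force: [0.9, -0.6, -0.2]
```

```bash
for i in 1 2 ; do python3 -m jog '[{"dx":0,"dy":0,"dz":-0.0015,"wx":0,"wy":0,"wz":0,"grip":0.2},{"dx":0,"dy":0,"dz":0,"wx":0,"wy":0,"wz":0,"grip":0.2},{"dx":0,"dy":0,"dz":0,"wx":0,"wy":0,"wz":0,"grip":0.2}]' 20 | egrep 'ee_pos|force'; done
```

```text
ee_pos: [653.2, -22.7, 160.6]
force: [0.1, -0.3, -1.3]
ee_pos: [653.4, -22.8, 159.5]
force: [0.1, -0.3, 2.9]
```

```bash
python3 -m jog '[{"dx":0,"dy":0,"dz":-0.0008,"wx":0,"wy":0,"wz":0,"grip":0.2},{"dx":0,"dy":0,"dz":0,"wx":0,"wy":0,"wz":0,"grip":0.2},{"dx":0,"dy":0,"dz":0,"wx":0,"wy":0,"wz":0,"grip":0.2}]' 20 | egrep 'ee_pos|force'
```

```text
ee_pos: [653.7, -22.8, 159.3]
force: [-0.6, -0.5, 5.7]
```

Firm contact (z no longer drops). Release, then back off up and away.

```bash
python3 -m jog '[{"dx":0,"dy":0,"dz":0,"wx":0,"wy":0,"wz":0,"grip":-0.6},{"dx":0,"dy":0,"dz":0,"wx":0,"wy":0,"wz":0,"grip":-0.6},{"dx":0,"dy":0,"dz":0,"wx":0,"wy":0,"wz":0,"grip":-0.8},{"dx":0,"dy":0,"dz":0,"wx":0,"wy":0,"wz":0,"grip":-0.9},{"dx":0,"dy":0,"dz":0.01,"wx":0,"wy":0,"wz":0,"grip":-0.9},{"dx":0,"dy":0,"dz":0.03,"wx":0,"wy":0,"wz":0,"grip":-1},{"dx":0,"dy":0,"dz":0.04,"wx":0,"wy":0,"wz":0,"grip":-1},{"dx":0,"dy":0,"dz":0.04,"wx":0,"wy":0,"wz":0,"grip":-1},{"dx":-0.04,"dy":-0.03,"dz":0.01,"wx":0,"wy":0,"wz":0,"grip":-1},{"dx":-0.04,"dy":-0.03,"dz":0,"wx":0,"wy":0,"wz":0,"grip":-1}]' 20
python3 -m jog '[{"dx":-0.04,"dy":-0.03,"dz":0,"wx":0,"wy":0,"wz":0,"grip":-1},{"dx":-0.04,"dy":-0.03,"dz":0,"wx":0,"wy":0,"wz":0,"grip":-1},{"dx":-0.03,"dy":-0.03,"dz":0,"wx":0,"wy":0,"wz":0,"grip":-1},{"dx":0,"dy":0,"dz":0,"wx":0,"wy":0,"wz":0,"grip":-1},{"dx":0,"dy":0,"dz":0,"wx":0,"wy":0,"wz":0,"grip":-1}]' 20
python3 look.py p6; python3 - <<'E'
from h import *
K=env.get_calibration("side"); im=cv2.imread("pics/p6_side.png")[:,:,::-1].copy()
h=cv2.cvtColor(im,cv2.COLOR_RGB2HSV)
for c,(lo,hi) in HUE.items():
    m=cv2.inRange(h,(lo,90,20),(hi,255,255))[140:245,318:362]; r=[(i+140,np.where(q)[0][[0,-1]].mean()+318) for i,q in enumerate(m) if q.sum()>255*8]; print(c,r[0],r[len(r)//2],r[-1])
print([proj(K,np.array([[653.2,-22.8,z]])).round(1)[0].tolist() for z in(0,48,97,147,197)])
a=cv2.imread("pics/p3_side.png").astype(int); b=cv2.imread("pics/p6_side.png").astype(int); print('brass area change',np.abs(a-b)[128:180,285:308].mean().round(2))
E
```

```text
time_s: 17.85
ee_pos: [575.0, -82.5, 291.2]
ee_rot: [179.8, -0.5, 9.6]
force: [0.2, -1.6, -1.1]
gripper_width: 91.2
time_s: 18.35
ee_pos: [464.0, -172.6, 289.2]
ee_rot: [180.0, -0.3, 9.4]
force: [0.6, -0.1, 1.0]
gripper_width: 91.2
[ 464.  -172.6  289.2] [179.95  -0.28   9.41]
green (206, np.float64(337.5)) (220, np.float64(337.0)) (234, np.float64(335.0))
blue (189, np.float64(340.0)) (197, np.float64(338.5)) (205, np.float64(339.5))
orange (157, np.float64(340.5)) (173, np.float64(341.5)) (188, np.float64(342.0))
[[334.0, 232.1], [335.7, 216.9], [337.5, 200.4], [339.5, 182.6], [341.6, 163.6]]
brass area change 3.76
```

View pics/p6.png

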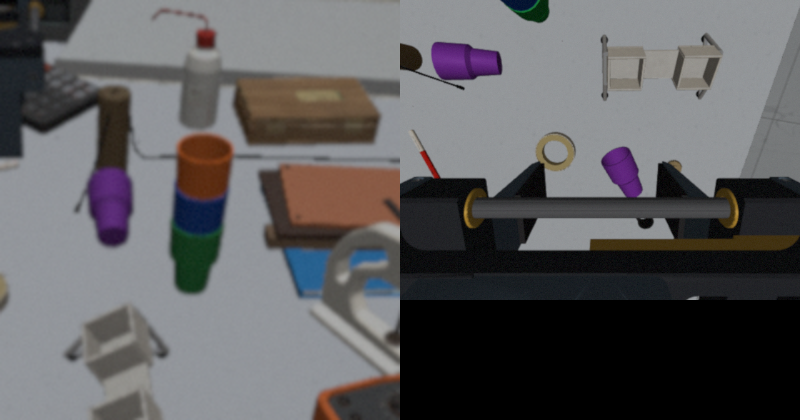

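```bash
python3 -c "
from workcell import env
print(env.job_done())"
```

```text
the job is handed in; nothing more can be done
None
```

The job is handed in: the blue cup is nested in the green one and the orange cup in the blue one, leaving a straight stack of three standing on its own. It took about 18.5 s of the 61 s allowed.

- **Lowering:** Each cup went down in steps of about 1.5 mm or less near the end, until it touched. Tool force at contact was about 4 N for blue and 6 N for orange. The tool stopped 51 mm higher for orange than for blue, close to the 50 mm expected.
- **Straightness:** In the last side picture the stack's centre line was within about 1.5 px of a vertical axis. The visible blue band was about 17 px high, against 18 px expected for full seating.
- **Green cup and brass weight:** The green cup had not moved between the pictures before and after the blue cup went in. In the last side picture its centre was still within about 0.5 px of where it was. The brass weight looked unmoved.
- **What disagreed:** My first estimates of the green cup's position differed between cameras by about 6 mm in x and 8 mm in y. I settled this with the wrist camera view before lowering.

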